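Put the sampling set back in its fitted holders

TASK

Put the four pieces of the sampling set that stand about on the worktop (the capped vial, the stopper, the black jar lid and the round glass dish) back into the four white holder blocks, each lying flat or standing upright on the floor of the well made for its size: the smallest well is the vial's, the next the stopper's, then the jar lid's, and the widest is the dish's. Set them down the way up they stand now, not dropping them, and leave the white cup and the square weighing dish where they are.

Things in the scene. Friction and masses are not known exactly. Their poses are not given: they have to be found in the camera images.
- vial: capped clear sample vial with a white cap, standing upright on the worktop (not those in the blue rack at the back): round, 16 mm across, 68 mm high, about 22 g; the cap is the top 12 mm. Its foot is narrow, so it topples if knocked. Origin: centre of the underside, z up.
- stopper: rubber stopper, 28 mm high, standing on its narrower end; grips like a plain cylinder 29 mm across; about 16 g. Origin: centre of the underside, z up.
- jar_lid: black screw lid of a jar, lying closed top up: round, 50 mm across, 14 mm high, about 18 g. Origin: centre of the underside, z up.
- glass_dish: round clear glass dish, open upward: 64 mm across, 14 mm high, walls about 3 mm thick, about 30 g; can be gripped across its whole width. Origin: centre of the underside, z up.
- holder_16: holder for the vial: square white plastic block 56 x 56 x 8 mm, fixed to the worktop, with one round well 32 mm across, 5 mm deep, with dark floor (floor 3 mm above the worktop, lip 8 mm above it). Origin: centre of the block's underside, on the axis of the well, z up; turned up to 0.5 rad about z.
- holder_29: holder for the stopper: square white plastic block 64 x 64 x 8 mm, fixed to the worktop, with one round well 45 mm across, 5 mm deep, with dark floor (floor 3 mm above the worktop, lip 8 mm above it). Origin: centre of the block's underside, on the axis of the well, z up; turned up to 0.5 rad about z.
- holder_50: holder for the jar lid: square white plastic block 80 x 80 x 8 mm, fixed to the worktop, with one round well 66 mm across, 5 mm deep, with dark floor (floor 3 mm above the worktop, lip 8 mm above it). Origin: centre of the block's underside, on the axis of the well, z up; turned up to 0.5 rad about z.
- holder_64: holder for the glass dish: square white plastic block 92 x 92 x 8 mm, fixed to the worktop, with one round well 80 mm across, 5 mm deep, with dark floor (floor 3 mm above the worktop, lip 8 mm above it). Origin: centre of the block's underside, on the axis of the well, z up; turned up to 0.5 rad about z.
- white_cup: bystander, loose: white plastic cup, 64 mm across the rim, 54 mm high, to be left alone. Origin: centre of the underside, z up.
- weigh_dish: bystander, loose: square white weighing dish with a little powder, 64 x 64 mm, 14 mm high, to be left alone. Origin: centre of the underside, z up.
Mind the look-alikes: they are no part of the job. What is shaped like the holder_16 but brown, green or red is not meant.

How it is judged:
By the outcome, as a careful person would: the job done as asked, in the order asked, and still so for the second after the job is handed in, with the robot touching nothing.
It also fails if it takes over 96 s, if anything falls off the work surface, if the arm or the gripper's body presses on something with over 40 N, if the wrist force passes 120 N, or if a joint passes its speed limit or range.

ROBOT

A 6-joint arm with a two-finger parallel gripper is mounted at the origin on a cart in front of the work surface, level with it; the furniture and walls round the work are solid. World frame = base frame: x ahead of the robot, y to its left, z up, the work surface at z = 0. Lengths are in mm, angles in rad, forces in N, time in s.
With the tool pointing down it reaches from about 300 to 775 mm from the base axis. Payload 14.6 kg.
Tool frame: the origin (TCP) lies midway between the tips of the shut fingers; the grasp point (between the pads) lies 19 mm behind it (hold_point_z is the z of the grasp point in the tool frame, in mm); z points along the fingers, y is the line along which they close (so a half turn about z gives the same grasp; the last joint's range is limited). The gripper opens to 85 mm and grips with 20 to 120 N. Pads are 22 mm wide; open, the fingers measure 114 mm over their backs; the gripper's body (76 mm by 85 mm) begins 54 mm behind the grasp point. The pads swing forward as they close: fully open they stand 13 mm farther back than shut.
Start: joints at [-1.271, 0.3, 1.521, -0, 1.321, -0.067], TCP at [197.239, -513.406, 231.281] pointing down, gripper open.
Joint ranges: [-3.03, 3.03], [-0.79, 2.21], [0.23, 2.52], [-1.04, 4.18], [0, 3.07], [-2.55, 2.55]. Speed limits (rad/s): [2.22, 2.22, 2.57, 3.14, 3.14, 3.14].

INTERFACE

Orientations are given as a unit quaternion [w, x, y, z].
In Python, from station import * gives the robot as it stands.
- The arm moves only by the tool carry_out, never from a script. Its argument "plan" is a list of rows, each a list of 2 entries, a list of its own where there are three numbers: the shift along the tool's x, y, z in units of 0.15 m (1.0 is 0.15 m), then the turn about the tool's z in units of 45 degrees (1.0 is 45 degrees). A call has exactly 8 rows; each row shifts and turns the commanded pose from where the row before left it, along the tool's axes as they then stand; what a row does not reach is not made up. A row lasts 1/10 s, in which the tool goes at most 50 mm and 8.59 degrees, less where a joint would pass 70% of its speed; a pose out of reach is approached as far as the arm can. A call with a number of a shift or a turn outside -1 to 1 is refused whole. A call with a gripper value outside its range is refused whole. "gripper" is the closure, from -1 (fully open) to 1 (shut), set as the call begins (left out, the last holds). The fingers move at their own pace and stop on an object; the grip force is fixed at half the most. Time passes only in rows, so rows that do not move let the fingers close, or fill a call up. It gives the time, the measured TCP pose, the force, the opening and the grip force at its end, in the units of the state.
- sense(): the state, without advancing time (a new reading comes with each control period).
- capture(name): name is "scene" or "top"; returns a dict with "image" (384x512x3 uint8, blue, green, red), "range_z" (384x512 float32, mm along the optical axis (not along the pixel's ray), 0 where there is no reading), "fx", "fy", "cx", "cy" (pixels), "k1" (the pictures are not rectified: a ray, as slopes to the right and down, at radius r is drawn at 1 + k1 r^2 times it, then the intrinsics apply), "T" (4x4, takes a point from camera to world coordinates). Camera axes: x right, y up, looking along -z (the intrinsics and any distortion apply to the point x, -y, -z); pixel columns grow to the right and rows downward; lengths in mm; the calibration is good to about 2 mm. A picture is of the moment at which its call begins.
- sign_off(): hands the job in; it is judged then, once.
The state is a dict: "clock": time; "joint_positions": joint angles; "qd": joint speeds; "joint_efforts": joint torques, N m; "position": TCP position; "tool_rot": TCP orientation; "wrist_force": force on the tool from outside, world axes, zero at the start; "torque": the same for the moment, N m; "grip_width": opening from 0.0 (shut) to 1.0 (fully open); "gripper_force": force on a finger pad.
Only numpy, scipy, OpenCV 4.12 (cv2) and the standard library are available. Lean on these libraries where they do the work, as an engineer would, in place of code of your own. Each camera call takes 0.05 s, during which the arm holds its last target. There are 200 camera calls.

## Working session

There is one attempt and no reset: what is moved stays moved. The work goes in short steps, Python scripts to look and compute and a tool call to move; the robot and the scene stay as the last step left them, time stands still between calls to the robot, and variables do not carry over. Pictures are saved under pics/ and viewed, at most 14 in all, crops included, and the job is handed in when it is done.

Besides the shell and the picture viewer there is one more tool, called after "Request:" by a JSON object that holds its "api" and its "payload", one argument or row to a line. carry_out: Moves the arm, as the interface text tells. Shifts and turns lie within -1 to 1; 1 stands for 0.15 m of shift or 45 degrees of turn. Its arguments: {"type":"object","properties":{"plan":{"type":"array","items":{"type":"array"}},"gripper":{"type":"number"}},"required":["plan"]}

```bash
ls; mkdir -p pics
python3 - <<'E'
from station import *
import cv2,numpy as np
s=sense();print({k:np.round(v,3).tolist() if not isinstance(v,dict) else v for k,v in s.items()})
for n in ("scene","top"):
    c=capture(n);cv2.imwrite(f"pics/{n}0.png",c["image"]);np.savez(f"pics/{n}0.npz",**c)
    print(n,c["fx"],c["fy"],c["cx"],c["cy"],c["k1"],np.round(c["T"],3).tolist())
E
```

```text
pics
{'clock': 0.0, 'joint_positions': [-1.271, 0.301, 1.522, -0.0, 1.321, -0.067], 'qd': [0.0, 0.001, 0.002, -0.0, -0.001, 0.002], 'joint_efforts': [0.001, -54.35, -36.179, 0.0, 0.004, -0.0], 'position': [197.153, -513.206, 230.704], 'tool_rot': [-0.001, 0.983, 0.182, -0.0], 'wrist_force': [0.196, 0.709, 0.57], 'torque': [-0.02, 0.003, 0.011], 'gripper_force': 0.0, 'grip_width': 1.002}
scene 496.54061024279855 496.54061024279855 255.7335527188432 186.0552815688799 -0.15954260588767144 [[0.869, 0.266, -0.416, 54.484], [-0.494, 0.505, -0.708, -994.929], [0.022, 0.821, 0.57, 861.523], [0.0, 0.0, 0.0, 1.0]]
top 396.9523849165287 396.9523849165287 257.4895699623325 191.03632136735703 -0.04304660972035279 [[-0.025, 0.992, -0.12, 530.074], [-1.0, -0.025, 0.001, 22.741], [-0.002, 0.12, 0.993, 1040.925], [0.0, 0.0, 0.0, 1.0]]
```

View pics/scene0.png

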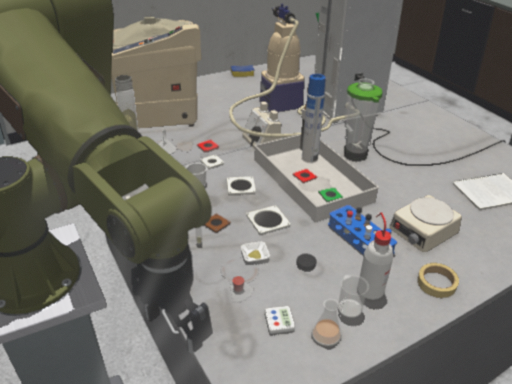

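View pics/top0.png

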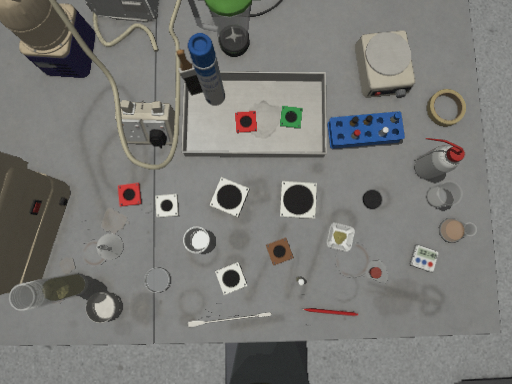

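The top view shows four white holders at about (167,205), (231,278), (229,196) and (298,199). The jar lid is at (372,199), a red stopper candidate at (376,272), a vial candidate at (301,281) and the weighing dish at (341,237). Round glass candidates are at (157,280) and (109,246), plus the cups at (199,240) and (103,305). I'll enlarge these and measure them.

```bash
cat > h.py <<'E'
import numpy as np, cv2
def load(n): return dict(np.load(f"pics/{n}.npz"))
def ray(c,u,v):
    x=(u-c["cx"])/c["fx"]; y=(v-c["cy"])/c["fy"]; rd=np.hypot(x,y); r=rd
    for _ in range(20): r=rd/(1+c["k1"]*r*r)
    s=r/rd if rd>0 else 1
    d=c["T"][:3,:3]@np.array([x*s,-y*s,-1.]); return c["T"][:3,3],d
def onplane(c,u,v,z):
    o,d=ray(c,u,v); return o+d*(z-o[2])/d[2]
def pt(c,u,v):
    o,d=ray(c,u,v); return o+d*float(c["range_z"][int(round(v)),int(round(u))])
def proj(c,p):
    q=c["T"][:3,:3].T@(np.asarray(p,float)-c["T"][:3,3]); x,y=q[0]/-q[2],-q[1]/-q[2]
    f=1+c["k1"]*(x*x+y*y); return c["fx"]*x*f+c["cx"],c["fy"]*y*f+c["cy"]
E
python3 - <<'E'
from h import *
c=load("top0"); im=c["image"]
a=cv2.resize(im[180:330,60:260],None,fx=4,fy=4,interpolation=cv2.INTER_CUBIC)
b=cv2.resize(im[180:330,255:455],None,fx=4,fy=4,interpolation=cv2.INTER_CUBIC)
cv2.imwrite("pics/a.png",a);cv2.imwrite("pics/b.png",b)
# white holder wells: dark blobs enclosed by white
g=cv2.cvtColor(im,cv2.COLOR_BGR2GRAY)
n,l,st,ce=cv2.connectedComponentsWithStats((g<70).astype(np.uint8))
for i in range(1,n):
    x,y,w,h,A=st[i]
    if 30<A<1500 and .7<w/h<1.4 and A/(w*h)>.65:
        p=onplane(c,*ce[i],3); s=c["fx"]/(c["T"][2,3]); print(np.round(ce[i],1),A,"diam",round(2*np.sqrt(A/np.pi)/s,1),np.round(p,1))
for n_,u,v in (("vial",301,281),("stop",376,272),("lid",372,199),("d1",157,280),("d2",109,246),("cupA",199,240),("cupB",103,305)):
    p=pt(c,u,v); print(n_,np.round(p,0),"r",round(np.hypot(*p[:2])))
E
```

```text
[233.7  41.9] 649 diam 75.4 [1073.9   77.7    3. ]
[290.7 116.2] 107 diam 30.6 [856.5 -72.9   3. ]
[367.9 120.2] 77 diam 26.0 [ 840.8 -281.4    3. ]
[245.5 120.9] 112 diam 31.3 [846.4  49.4   3. ]
[354.4 121.4] 82 diam 26.8 [ 838.1 -244.4    3. ]
[338.9 123.4] 37 diam 18.0 [ 833.4 -202.3    3. ]
[157.4 137.6] 250 diam 46.8 [806.5 287.2   3. ]
[395.1 131.2] 36 diam 17.8 [ 808.6 -353.3    3. ]
[367.8 133.6] 33 diam 17.0 [ 803.6 -278.7    3. ]
[340.2 136.2] 38 diam 18.2 [ 798.  -203.9    3. ]
[228.9 196.5] 448 diam 62.6 [642.6  97.2   3. ]
[297.8 199.2] 666 diam 76.4 [631.1 -83.7   3. ]
[128.5 193.9] 114 diam 31.6 [656.1 363.    3. ]
[371.8 199. ] 285 diam 50.0 [ 626.7 -279.     3. ]
[166.1 205.1] 94 diam 28.7 [624.1 262.9   3. ]
[279.  250.8] 128 diam 33.5 [498.  -30.1   3. ]
[230.7 278. ] 208 diam 42.7 [431.8  96.1   3. ]
vial [427. -78.  69.] r 434
stop [ 439. -272.   27.] r 517
lid [ 626. -277.   12.] r 684
d1 [431. 287.   2.] r 517
d2 [521. 401.  36.] r 657
cupA [531. 177.   4.] r 560
cupB [370. 426.   4.] r 564
```

View pics/a.png

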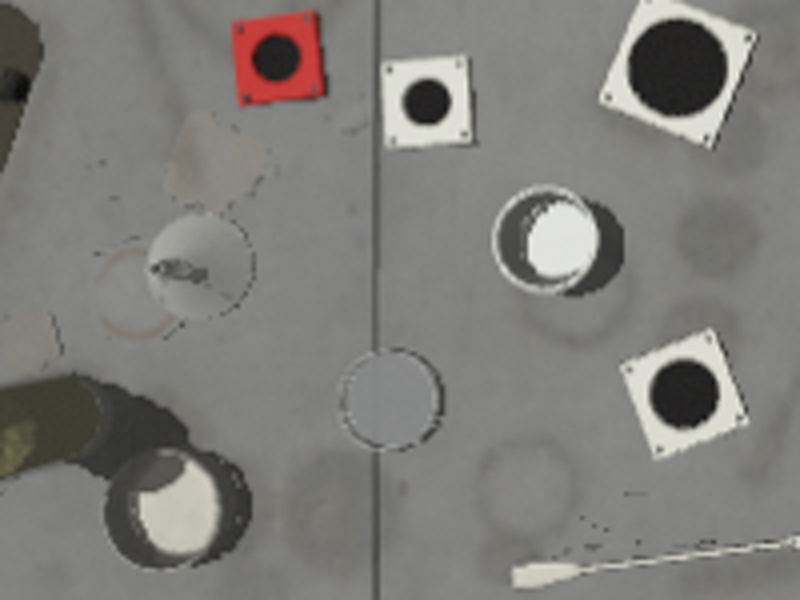

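View pics/b.png

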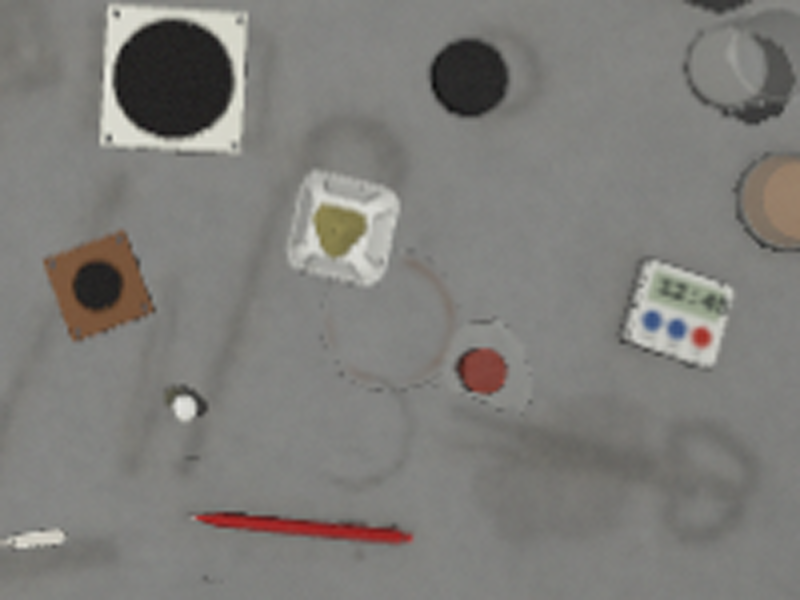

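In the crops the vial is the lone upright white cap at top-image (301,281), away from the blue rack. The red stopper is at (376,272) and the black lid at (372,199). The glass dish is the ring at (157,280): it is flat and the right size, whereas (109,246) is a taller funnel (about 36 mm). The white cup is at (199,240).

The wells measure 29, 43, 63 and 76 mm, so they match the 32, 45, 66 and 80 mm wells in order. The white holder at (166,205) is the vial's. The red (128,194), red (245,121), green (291,116) and brown (279,251) blocks are look-alikes. Next I'll refine the positions and cross-check them in the scene view.

Run:
```python
from h import *
c=load("top0"); s=load("scene0"); im=c["image"].astype(int)
def cen(mask,u,v,r):
    m=np.zeros(mask.shape,bool); m[v-r:v+r+1,u-r:u+r+1]=1; ys,xs=np.nonzero(mask&m); return xs.mean(),ys.mean(),len(xs)
g=im.mean(2); red=(im[...,2]-im[...,1]>50)
out={}
out["vial"]=(cen(g>170,301,281,7),68)
out["stopper"]=(cen(red,376,272,10),28)
out["lid"]=(cen(g<70,372,199,14),14)
for k,u,v in(("h16",166,205),("h29",231,278),("h50",229,196),("h64",298,199)): out[k]=(cen(g<70,u,v,20),3)
# dish: ring edge by local contrast
e=cv2.Canny(c["image"],60,140)[260:302,136:180]
ys,xs=np.nonzero(e); (u,v),r=cv2.minEnclosingCircle(np.c_[xs,ys].astype(np.float32))
print("dish px r",r); out["dish"]=((u+136,v+260,len(xs)),14)
for k,(q,z) in out.items():
    p=onplane(c,q[0],q[1],z); print(k,np.round(q,1),np.round(p,1),"scene px",np.round(proj(s,p),1),"r",round(np.hypot(*p[:2])))
cv2.imwrite("pics/s1.png",cv2.resize(s["image"][130:330,150:350],None,fx=3,fy=3,interpolation=cv2.INTER_CUBIC))
si=s["image"].astype(int);sg=si.mean(2)
for k,m in(("stopper",si[...,2]-si[...,1]>50),("lid",sg<60),("h29",None),("h50",sg<60),("h64",sg<60)):
    if m is None: continue
    q,z=out[k]; u,v=proj(s,onplane(c,q[0],q[1],z)); a=cen(m,int(u),int(v),15); print(k,np.round(a,1),"scene pt",np.round(onplane(s,a[0],a[1],z if k!="stopper" else 22),1))
```

```text
dish px r 20.554903030395508
vial [300.7 281.4  27. ] [425.6 -76.9  68. ] scene px [197.5 221.4] r 432
stopper [375.6 272.4  89. ] [ 438.5 -270.7   28. ] scene px [237.7 279.3] r 515
lid [371.9 199.  286. ] [ 625.6 -275.9   14. ] scene px [305.1 258.8] r 684
h16 [166.4 205.   96. ] [624.2 262.2   3. ] scene px [211.6 161.2] r 677
h29 [230.9 277.9 213. ] [432.1  95.5   3. ] scene px [176. 205.] r 443
h50 [229.2 196.6 457. ] [642.3  96.6   3. ] scene px [240.4 185.3] r 650
h64 [297.8 199.2 668. ] [631.2 -83.7   3. ] scene px [267.5 219.2] r 637
dish [153.5 280.5 162. ] [430.7 292.6  14. ] scene px [151.8 168.9] r 521
stopper [237.9 280.2  76. ] scene pt [ 440.3 -268.3   22. ]
lid [nan nan  0.] scene pt [nan nan nan]
h50 [nan nan  0.] scene pt [nan nan nan]
h64 [nan nan  0.] scene pt [nan nan nan]<stdin>:4: RuntimeWarning: Mean of empty slice.
  ret = ret.dtype.type(ret / rcount)
```

View pics/s1.png

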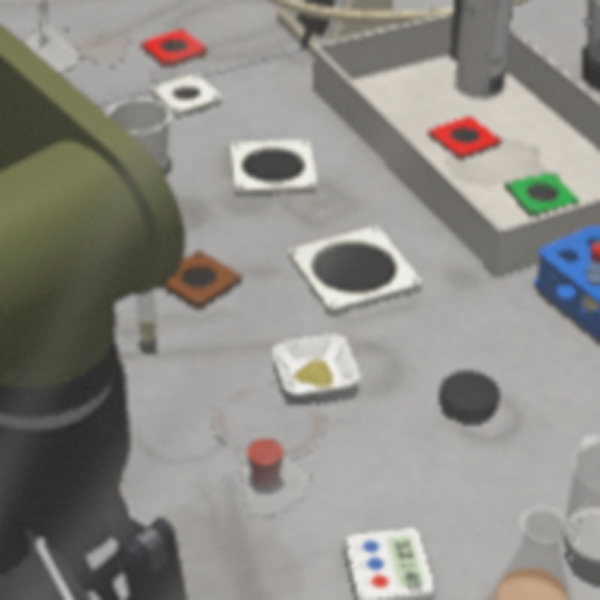

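The scene view agrees: the stopper is at about (238,280), the lid at (305,262) and the vial at (198,240) beside the arm, all where the top view predicts. I'll start with the vial: turn the tool to world axes, then travel.

Request:
{"api": "carry_out", "payload": {
  "gripper": -1,
  "plan": [
    [[0, 0, 0.2], 0.156],
    [[0, 0, 0.2], 0.155],
    [[0, 0, 0.2], 0.155],
    [[0.138, -0.264, 0], 0],
    [[0.138, -0.264, 0], 0],
    [[0.138, -0.264, 0], 0],
    [[0.138, -0.264, 0], 0],
    [[0.138, -0.264, 0], 0]
  ]
}}

```text
clock: 0.9
position: [301.0, -313.6, 141.1]
tool_rot: [-0.0, 1.0, 0.0, -0.0]
wrist_force: [0.8, -0.5, 0.2]
grip_width: 1.001
gripper_force: 0.0
```

Request:
{"api": "carry_out", "payload": {
  "plan": [
    [[0.138, -0.264, 0], 0],
    [[0.138, -0.264, 0], 0],
    [[0.138, -0.264, 0], 0],
    [[0.138, -0.264, 0], 0],
    [[0.138, -0.264, 0], 0],
    [[0.138, -0.264, 0], 0],
    [[0, 0, 0.1], 0],
    [[0, 0, 0], 0]
  ]
}}

```text
clock: 1.7
position: [424.0, -76.5, 124.9]
tool_rot: [-0.0, 1.0, 0.002, -0.001]
wrist_force: [-0.0, -1.0, 0.4]
grip_width: 1.0
gripper_force: 0.0
```

Run:
```python
from station import *
from h import *
s=capture("scene"); t=capture("top"); np.savez("pics/t1.npz",**t)
st=sense(); p=np.array(st["position"]); print(np.round(p,1),np.round(st["joint_positions"],2))
a=s["image"][140:290,110:260]; b=t["image"][210:330,240:360]
b=cv2.resize(b,(450,450),interpolation=cv2.INTER_CUBIC)
cv2.imwrite("pics/v1.png",np.hstack([cv2.resize(a,(350,450)),b]))
```

```text
[424.3 -77.9 126.3] [-0.27  0.17  1.96 -0.    1.02  1.3 ]
```

View pics/v1.png

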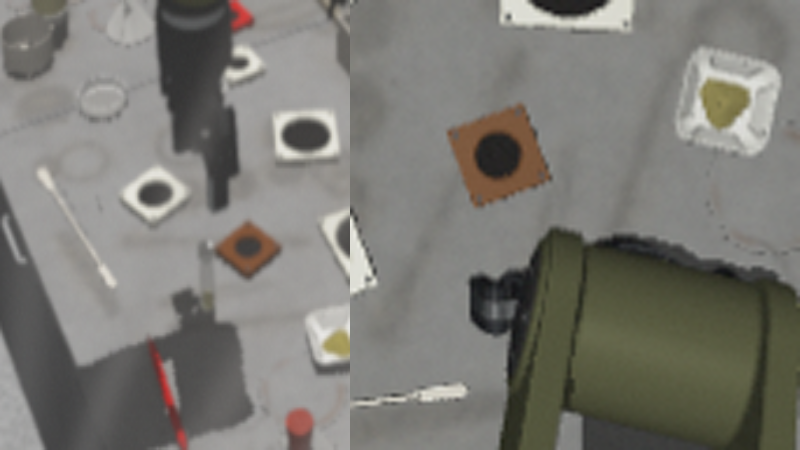

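The left half (scene) shows the vial cap at scene pixel (198,222), as predicted (197.5,221.4), right below the open gripper. In the right half (top) the arm hides the vial. Going down and gripping.

Request:
{"api": "carry_out", "payload": {
  "plan": [
    [[0.004, -0.005, 0.15], 0],
    [[0, 0, 0.15], 0],
    [[0, 0, 0.15], 0],
    [[0, 0, 0.12], 0],
    [[0, 0, 0.07], 0],
    [[0, 0, 0.04], 0],
    [[0, 0, 0], 0],
    [[0, 0, 0], 0]
  ]
}}

```text
clock: 2.6
position: [425.5, -77.1, 24.9]
tool_rot: [0.0, 1.0, 0.0, 0.0]
wrist_force: [0.4, 0.2, 0.1]
grip_width: 1.002
gripper_force: 0.0
```

Request:
{"api": "carry_out", "payload": {
  "gripper": 1,
  "plan": [
    [[0, 0, 0], 0],
    [[0, 0, 0], 0],
    [[0, 0, 0], 0],
    [[0, 0, 0], 0],
    [[0, 0, 0], 0],
    [[0, 0, 0], 0],
    [[0, 0, 0], 0],
    [[0, 0, 0], 0]
  ]
}}

```text
clock: 3.4
position: [425.3, -76.9, 24.4]
tool_rot: [0.0, 1.0, 0.0, 0.0]
wrist_force: [-1.2, 0.7, 4.7]
grip_width: 0.173
gripper_force: 58.4
```

Request:
{"api": "carry_out", "payload": {
  "plan": [
    [[0, 0, -0.08], 0],
    [[0, 0, -0.2], 0],
    [[0, 0, -0.2], 0],
    [[0, 0, -0.12], 0],
    [[0.066, -0.113, 0], 0],
    [[0.132, -0.226, 0], 0],
    [[0.132, -0.226, 0], 0],
    [[0.132, -0.226, 0], 0]
  ]
}}

```text
clock: 4.2
position: [495.0, 43.2, 115.2]
tool_rot: [0.0, 1.0, 0.0, 0.0]
wrist_force: [0.1, -0.1, 0.1]
grip_width: 0.173
gripper_force: 58.5
```

Request:
{"api": "carry_out", "payload": {
  "plan": [
    [[0.132, -0.226, 0], 0],
    [[0.132, -0.226, 0], 0],
    [[0.132, -0.226, 0], 0],
    [[0.132, -0.226, 0], 0],
    [[0.132, -0.226, 0], 0],
    [[0.132, -0.226, 0], 0],
    [[0.07, -0.113, 0], 0],
    [[0, 0, 0], 0]
  ]
}}

```text
clock: 5.0
position: [623.7, 264.3, 114.4]
tool_rot: [-0.0, 1.0, 0.001, -0.0]
wrist_force: [-0.0, -0.0, -0.4]
grip_width: 0.179
gripper_force: 58.5
```

Run:
```python
from station import *
from h import *
s=capture("scene"); st=sense(); print(np.round(st["position"],1),st["grip_width"],st["gripper_force"],np.round(st["wrist_force"],1))
cv2.imwrite("pics/v2.png",cv2.resize(s["image"][60:240,110:310],None,fx=3,fy=3,interpolation=cv2.INTER_CUBIC))
```

```text
[623.3 263.  114.3] 0.17670701856837023 58.495112657547 [-0.1  0.  -0.8]
```

View pics/v2.png

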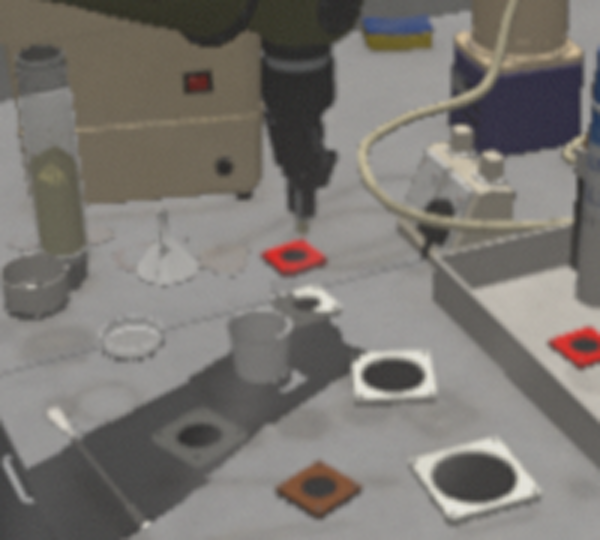

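The vial hangs upright in the fingers at about crop (302,228), and the white holder_16 is below at (305,300). Lowering it slowly.

Request:
{"api": "carry_out", "payload": {
  "plan": [
    [[0.006, 0.004, 0.1], 0],
    [[0, 0, 0.15], 0],
    [[0, 0, 0.13], 0],
    [[0, 0, 0.08], 0],
    [[0, 0, 0.06], 0],
    [[0, 0, 0.03], 0],
    [[0, 0, 0.014], 0],
    [[0, 0, 0], 0]
  ]
}}

```text
clock: 5.85
position: [624.6, 261.7, 30.1]
tool_rot: [-0.0, 1.0, 0.0, 0.0]
wrist_force: [0.8, -0.2, 0.2]
grip_width: 0.178
gripper_force: 58.5
```

Request:
{"api": "carry_out", "payload": {
  "plan": [
    [[0, 0, 0.006], 0],
    [[0, 0, 0.003], 0],
    [[0, 0, 0], 0],
    [[0, 0, 0], 0],
    [[0, 0, 0], 0],
    [[0, 0, 0], 0],
    [[0, 0, 0], 0],
    [[0, 0, 0], 0]
  ]
}}

```text
clock: 6.65
position: [624.4, 261.7, 28.3]
tool_rot: [-0.0, 1.0, 0.0, -0.0]
wrist_force: [-0.4, -1.7, -0.9]
grip_width: 0.172
gripper_force: 58.5
```

Request:
{"api": "carry_out", "payload": {
  "plan": [
    [[0, 0, 0.003], 0],
    [[0, 0, 0.003], 0],
    [[0, 0, 0], 0],
    [[0, 0, 0], 0],
    [[0, 0, 0], 0],
    [[0, 0, 0], 0],
    [[0, 0, 0], 0],
    [[0, 0, 0], 0]
  ]
}}

```text
clock: 7.45
position: [624.5, 261.7, 27.5]
tool_rot: [-0.0, 1.0, 0.0, 0.0]
wrist_force: [-0.1, -0.9, 1.7]
grip_width: 0.179
gripper_force: 58.5
```

Request:
{"api": "carry_out", "payload": {
  "plan": [
    [[0, 0, 0.003], 0],
    [[0, 0, 0], 0],
    [[0, 0, 0], 0],
    [[0, 0, 0], 0],
    [[0, 0, 0], 0],
    [[0, 0, 0], 0],
    [[0, 0, 0], 0],
    [[0, 0, 0], 0]
  ]
}}

```text
clock: 8.25
position: [624.5, 261.7, 27.5]
tool_rot: [-0.0, 1.0, 0.0, 0.0]
wrist_force: [-1.4, -0.4, 5.6]
grip_width: 0.174
gripper_force: 58.8
```

Request:
{"api": "carry_out", "payload": {
  "gripper": -1,
  "plan": [
    [[0, 0, 0], 0],
    [[0, 0, 0], 0],
    [[0, 0, 0], 0],
    [[0, 0, 0], 0],
    [[0, 0, 0], 0],
    [[0, 0, 0], 0],
    [[0, 0, -0.05], 0],
    [[0, 0, -0.15], 0]
  ]
}}

```text
clock: 9.05
position: [623.4, 261.3, 55.6]
tool_rot: [0.001, 1.0, 0.0, -0.002]
wrist_force: [-0.0, -0.4, 0.3]
grip_width: 1.0
gripper_force: 0.0
```

Request:
{"api": "carry_out", "payload": {
  "plan": [
    [[0, 0, -0.2], 0],
    [[0, 0, -0.2], 0],
    [[0, 0, -0.1], 0],
    [[-0.095, 0.273, 0], 0],
    [[-0.095, 0.273, 0], 0],
    [[-0.095, 0.273, 0], 0],
    [[-0.095, 0.273, 0], 0],
    [[-0.095, 0.273, 0], 0]
  ]
}}

```text
clock: 9.85
position: [552.4, 55.4, 131.8]
tool_rot: [0.0, 1.0, 0.0, -0.0]
wrist_force: [1.4, -0.3, -0.3]
grip_width: 0.999
gripper_force: 0.0
```

Request:
{"api": "carry_out", "payload": {
  "plan": [
    [[-0.095, 0.273, 0], 0],
    [[-0.095, 0.273, 0], 0],
    [[-0.095, 0.273, 0], 0],
    [[-0.095, 0.273, 0], 0],
    [[-0.095, 0.273, 0], 0],
    [[-0.095, 0.273, 0], 0],
    [[-0.095, 0.273, 0], 0],
    [[-0.095, 0.268, 0], 0]
  ]
}}

```text
clock: 10.65
position: [438.6, -271.6, 132.0]
tool_rot: [-0.0, 1.0, 0.0, -0.0]
wrist_force: [0.3, 0.2, -0.1]
grip_width: 1.0
gripper_force: 0.0
```

Run:
```python
from station import *
from h import *
s=capture("scene"); t=capture("top");np.savez("pics/t3.npz",**t)
st=sense(); print(np.round(st["position"],1),np.round(st["tool_rot"],3),np.round(st["wrist_force"],1))
a=cv2.resize(s["image"][120:330,130:330],(380,400),interpolation=cv2.INTER_CUBIC); b=cv2.resize(t["image"][170:310,90:230],(400,400),interpolation=cv2.INTER_CUBIC)
cv2.imwrite("pics/v3.png",np.hstack([a,b]))
g=t["image"].mean(2)[190:220,150:185]; ys,xs=np.nonzero(cv2.inRange(t["range_z"][190:220,150:185],900,1000))
print("raised px",len(xs),xs.mean()+150 if len(xs) else 0,ys.mean()+190 if len(xs) else 0)
for u,v in((157,280),(167,202)): print(np.round(pt(t,u,v),1))
```

```text
[ 437.9 -273.7  131.8] [ 0.     1.    -0.002 -0.   ] [0.5 0.2 0.1]
raised px 45 161.0 203.13333333333333
[431.1 285.5   6.8]
[632.1 260.5   3.5]
```

View pics/v3.png

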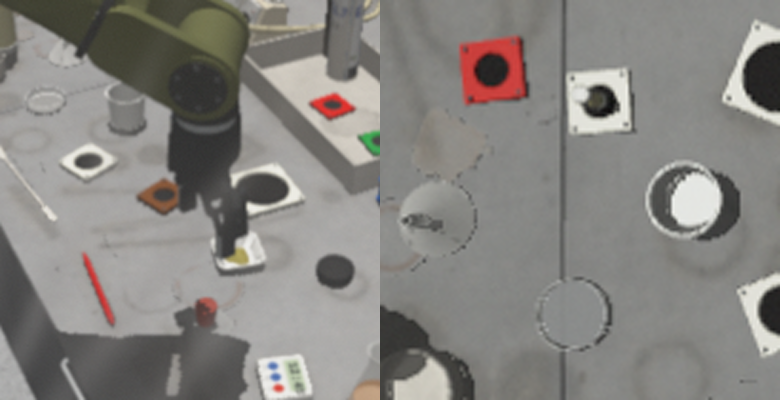

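The vial stands in its well: its foot is in the dark floor and the cap leans outward only by perspective, at crop (580,97). The stopper, scene crop (206,310), is below the gripper, with the weighing dish clear to one side. Going down for the stopper.

Request:
{"api": "carry_out", "payload": {
  "plan": [
    [[0, 0, 0.2], 0],
    [[0, 0, 0.2], 0],
    [[0, 0, 0.2], 0],
    [[0, 0, 0.12], 0],
    [[0, 0, 0.06], 0],
    [[0, 0, 0.04], 0],
    [[0, 0, 0], 0],
    [[0, 0, 0], 0]
  ]
}}

```text
clock: 11.55
position: [440.0, -270.2, 9.8]
tool_rot: [0.0, 1.0, 0.0, 0.0]
wrist_force: [-0.6, -0.7, -1.0]
grip_width: 1.0
gripper_force: 0.0
```

Request:
{"api": "carry_out", "payload": {
  "gripper": 1,
  "plan": [
    [[0, 0, 0], 0],
    [[0, 0, 0], 0],
    [[0, 0, 0], 0],
    [[0, 0, 0], 0],
    [[0, 0, 0], 0],
    [[0, 0, 0], 0],
    [[0, 0, 0], 0],
    [[0, 0, 0], 0]
  ]
}}

```text
clock: 12.35
position: [439.8, -270.2, 9.5]
tool_rot: [0.0, 1.0, 0.0, 0.0]
wrist_force: [-0.9, 0.3, 6.0]
grip_width: 0.313
gripper_force: 59.0
```

Request:
{"api": "carry_out", "payload": {
  "plan": [
    [[0, 0, -0.08], 0],
    [[0, 0, -0.2], 0],
    [[0, 0, -0.12], 0],
    [[-0.006, -0.135, 0], 0],
    [[-0.006, -0.271, 0], 0],
    [[-0.006, -0.271, 0], 0],
    [[-0.006, -0.271, 0], 0],
    [[-0.006, -0.271, 0], 0]
  ]
}}

```text
clock: 13.15
position: [434.8, -85.8, 69.8]
tool_rot: [0.0, 1.0, 0.0, 0.0]
wrist_force: [-0.4, 0.2, 0.8]
grip_width: 0.306
gripper_force: 59.1
```

Request:
{"api": "carry_out", "payload": {
  "plan": [
    [[-0.006, -0.271, 0], 0],
    [[-0.006, -0.271, 0], 0],
    [[-0.006, -0.271, 0], 0],
    [[-0.006, -0.271, 0], 0],
    [[-0.003, -0.135, 0], 0],
    [[0, 0, 0], 0],
    [[0, 0, 0], 0],
    [[0, 0, 0], 0]
  ]
}}

```text
clock: 13.95
position: [430.8, 95.0, 69.3]
tool_rot: [0.0, 1.0, 0.0, 0.0]
wrist_force: [-0.7, -0.8, 0.3]
grip_width: 0.309
gripper_force: 59.1
```

Run:
```python
from station import *
from h import *
s=capture("scene");np.savez("pics/s4.npz",**s)
st=sense(); print(np.round(st["position"],1),np.round(st["wrist_force"],1),st["grip_width"])
cv2.imwrite("pics/v4.png",cv2.resize(s["image"][120:260,110:310],None,fx=4,fy=4,interpolation=cv2.INTER_CUBIC))
```

```text
[430.9  94.9  69.2] [-0.3  0.4 -0.7] 0.311262709978303
```

View pics/v4.png

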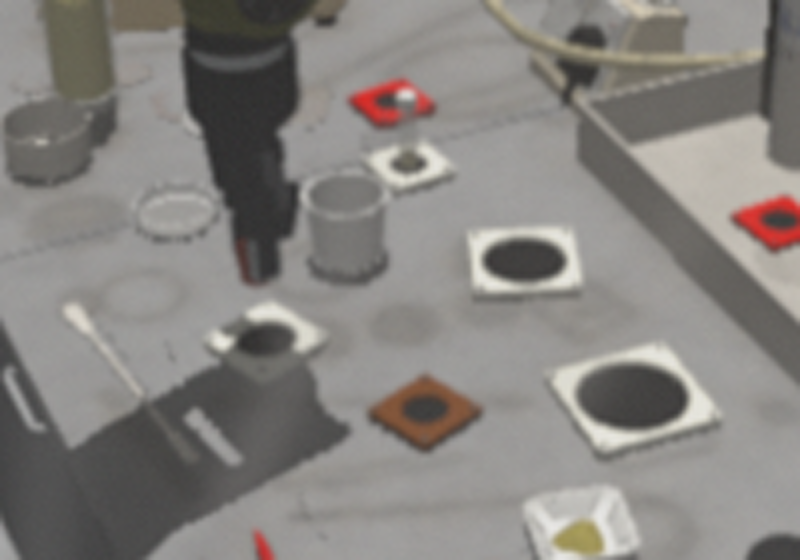

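The vial stands upright in holder_16 at crop (407,130). The stopper is held at (245,260), above holder_29 at (265,340). Lowering.

Request:
{"api": "carry_out", "payload": {
  "plan": [
    [[0.008, -0.003, 0.1], 0],
    [[0, 0, 0.12], 0],
    [[0, 0, 0.08], 0],
    [[0, 0, 0.04], 0],
    [[0, 0, 0.02], 0],
    [[0, 0, 0.01], 0],
    [[0, 0, 0.003], 0],
    [[0, 0, 0], 0]
  ]
}}

```text
clock: 14.8
position: [432.2, 96.1, 13.4]
tool_rot: [-0.0, 1.0, 0.0, 0.0]
wrist_force: [0.8, 0.6, -0.6]
grip_width: 0.314
gripper_force: 59.1
```

Request:
{"api": "carry_out", "payload": {
  "plan": [
    [[0, 0, 0.003], 0],
    [[0, 0, 0], 0],
    [[0, 0, 0], 0],
    [[0, 0, 0], 0],
    [[0, 0, 0], 0],
    [[0, 0, 0], 0],
    [[0, 0, 0], 0],
    [[0, 0, 0], 0]
  ]
}}

```text
clock: 15.6
position: [432.0, 96.1, 12.6]
tool_rot: [-0.0, 1.0, 0.0, 0.0]
wrist_force: [-1.0, 0.9, -0.3]
grip_width: 0.314
gripper_force: 59.1
```

Request:
{"api": "carry_out", "payload": {
  "plan": [
    [[0, 0, 0.003], 0],
    [[0, 0, 0], 0],
    [[0, 0, 0], 0],
    [[0, 0, 0], 0],
    [[0, 0, 0.003], 0],
    [[0, 0, 0], 0],
    [[0, 0, 0], 0],
    [[0, 0, 0], 0]
  ]
}}

```text
clock: 16.4
position: [432.0, 96.1, 12.4]
tool_rot: [0.0, 1.0, 0.0, 0.0]
wrist_force: [-5.8, -1.3, 16.6]
grip_width: 0.314
gripper_force: 60.3
```

Request:
{"api": "carry_out", "payload": {
  "gripper": -1,
  "plan": [
    [[0, 0, -0.002], 0],
    [[0, 0, 0], 0],
    [[0, 0, 0], 0],
    [[0, 0, 0], 0],
    [[0, 0, 0], 0],
    [[0, 0, 0], 0],
    [[0, 0, -0.05], 0],
    [[0, 0, -0.2], 0]
  ]
}}

```text
clock: 17.2
position: [430.6, 95.9, 48.4]
tool_rot: [0.0, 1.0, 0.0, -0.002]
wrist_force: [0.6, 0.5, 1.0]
grip_width: 1.001
gripper_force: 0.0
```

Request:
{"api": "carry_out", "payload": {
  "plan": [
    [[0, 0, -0.25], 0],
    [[0.129, 0.248, -0.1], 0],
    [[0.129, 0.248, 0], 0],
    [[0.129, 0.248, 0], 0],
    [[0.129, 0.248, 0], 0],
    [[0.129, 0.248, 0], 0],
    [[0.129, 0.248, 0], 0],
    [[0.129, 0.248, 0], 0]
  ]
}}

```text
clock: 18.0
position: [568.1, -165.9, 102.6]
tool_rot: [0.0, 1.0, 0.0, 0.0]
wrist_force: [1.1, -0.5, 0.1]
grip_width: 0.997
gripper_force: 0.0
```

Request:
{"api": "carry_out", "payload": {
  "plan": [
    [[0.129, 0.248, 0], 0],
    [[0.129, 0.248, 0], 0],
    [[0.129, 0.248, 0], 0],
    [[0, 0, 0], 0],
    [[0, 0, 0], 0],
    [[0, 0, 0], 0],
    [[0, 0, 0], 0],
    [[0, 0, 0], 0]
  ]
}}

```text
clock: 18.8
position: [625.8, -275.0, 102.5]
tool_rot: [0.0, 1.0, 0.001, 0.0]
wrist_force: [0.7, 0.0, -0.1]
grip_width: 1.001
gripper_force: 0.0
```

Run:
```python
from station import *
from h import *
s=capture("scene"); t=capture("top");np.savez("pics/t5.npz",**t);np.savez("pics/s5.npz",**s)
st=sense(); print(np.round(st["position"],1),np.round(st["tool_rot"],3))
a=cv2.resize(s["image"][130:290,120:360],(480,320),interpolation=cv2.INTER_CUBIC); b=cv2.resize(t["image"][230:310,130:260],(520,320),interpolation=cv2.INTER_CUBIC)
cv2.imwrite("pics/v5.png",np.vstack([cv2.resize(a,(520,340)),b[:260]]))
```

```text
[ 625.8 -275.3  102.4] [0.    1.    0.001 0.   ]
```

View pics/v5.png

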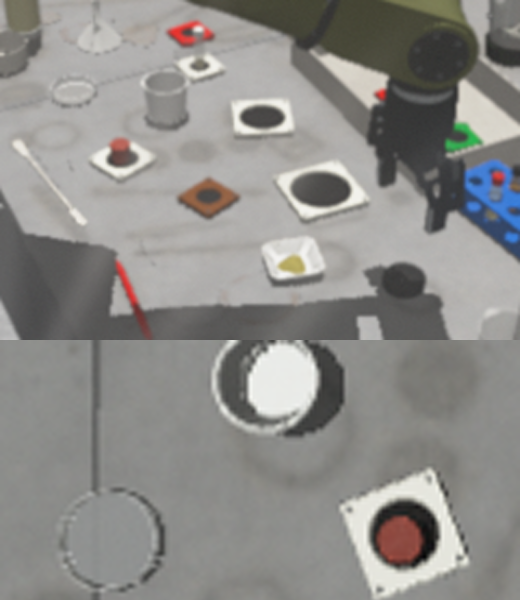

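The stopper stands in holder_29 with its red top inside the well, lower crop (400,540). The lid at scene crop (403,280) lies under the gripper. Gripping its upper part only, so the fingers stay above the holder lip.

Request:
{"api": "carry_out", "payload": {
  "plan": [
    [[0, 0.004, 0.2], 0],
    [[0, 0, 0.2], 0],
    [[0, 0, 0.12], 0],
    [[0, 0, 0.07], 0],
    [[0, 0, 0.04], 0],
    [[0, 0, 0.017], 0],
    [[0, 0, 0], 0],
    [[0, 0, 0], 0]
  ]
}}

```text
clock: 19.7
position: [626.2, -276.6, 5.9]
tool_rot: [0.0, 1.0, 0.0, 0.001]
wrist_force: [1.2, 0.2, -0.1]
grip_width: 0.995
gripper_force: 0.0
```

Request:
{"api": "carry_out", "payload": {
  "gripper": 1,
  "plan": [
    [[0, 0, 0], 0],
    [[0, 0, 0], 0],
    [[0, 0, 0], 0],
    [[0, 0, 0], 0],
    [[0, 0, 0], 0],
    [[0, 0, 0], 0],
    [[0, 0, 0], 0],
    [[0, 0, 0], 0]
  ]
}}

```text
clock: 20.5
position: [626.2, -276.6, 6.0]
tool_rot: [0.0, 1.0, 0.0, 0.001]
wrist_force: [-0.8, 0.8, 6.3]
grip_width: 0.55
gripper_force: 60.8
```

Run:
```python
from station import *
from h import *
s=capture("scene");st=sense(); print(np.round(st["position"],1),np.round(st["wrist_force"],1),st["grip_width"])
cv2.imwrite("pics/v6.png",cv2.resize(s["image"][200:300,245:365],None,fx=5,fy=5,interpolation=cv2.INTER_CUBIC))
```

```text
[ 626.2 -276.6    5.9] [-1.3  0.5  5.5] 0.5450016956749327
```

View pics/v6.png

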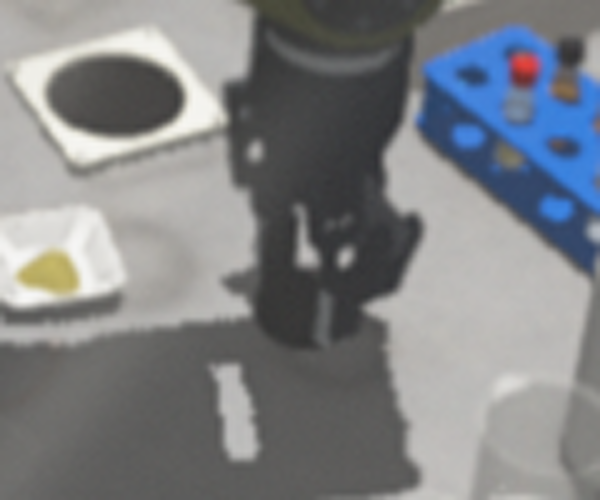

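The lid is gripped across its width under the fingers, crop (310,330), opening 0.55 and 61 N. Lifting and carrying to holder_50.

Request:
{"api": "carry_out", "payload": {
  "plan": [
    [[0, 0, -0.05], 0],
    [[0, 0, -0.15], 0],
    [[0, 0, -0.2], 0],
    [[0.011, -0.12, -0.05], 0],
    [[0.011, -0.266, 0], 0],
    [[0.011, -0.266, 0], 0],
    [[0.011, -0.266, 0], 0],
    [[0.011, -0.266, 0], 0]
  ]
}}

```text
clock: 21.35
position: [633.4, -96.5, 72.3]
tool_rot: [-0.0, 1.0, 0.0, -0.0]
wrist_force: [0.9, -0.1, 0.1]
grip_width: 0.545
gripper_force: 61.5
```

Request:
{"api": "carry_out", "payload": {
  "plan": [
    [[0.011, -0.266, 0], 0],
    [[0.011, -0.266, 0], 0],
    [[0.011, -0.266, 0], 0],
    [[0.011, -0.266, 0], 0],
    [[0.011, -0.24, 0], 0],
    [[0, 0, 0], 0],
    [[0, 0, 0], 0],
    [[0, 0, 0], 0]
  ]
}}

```text
clock: 22.15
position: [641.8, 96.2, 72.3]
tool_rot: [0.0, 1.0, 0.0, -0.0]
wrist_force: [0.4, -0.1, -0.3]
grip_width: 0.548
gripper_force: 61.6
```

Run:
```python
from station import *
from h import *
s=capture("scene");st=sense(); print(np.round(st["position"],1),np.round(st["wrist_force"],1),st["grip_width"])
cv2.imwrite("pics/v7.png",cv2.resize(s["image"][130:230,180:320],None,fx=5,fy=5,interpolation=cv2.INTER_CUBIC))
```

```text
[641.9  95.9  72.4] [ 0.   0.4 -0.7] 0.5477301247122259
```

View pics/v7.png

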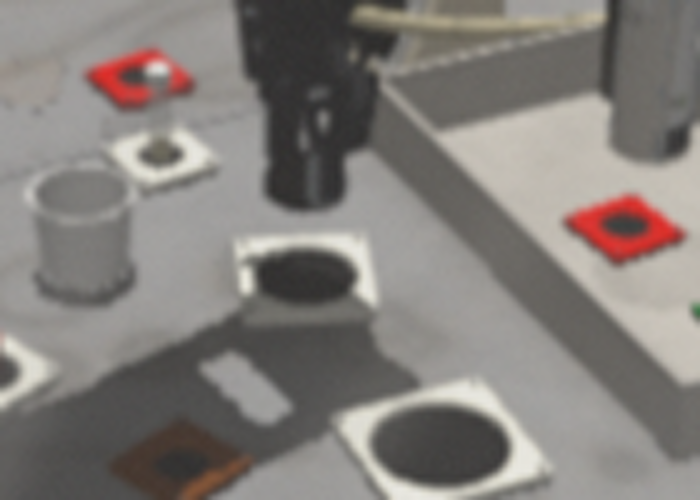

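The lid hangs level at crop (305,195), above holder_50 at (305,275). Lowering.

Request:
{"api": "carry_out", "payload": {
  "plan": [
    [[0.002, -0.003, 0.1], 0],
    [[0, 0, 0.15], 0],
    [[0, 0, 0.08], 0],
    [[0, 0, 0.05], 0],
    [[0, 0, 0.025], 0],
    [[0, 0, 0.01], 0],
    [[0, 0, 0.004], 0],
    [[0, 0, 0], 0]
  ]
}}

```text
clock: 23.0
position: [642.5, 97.4, 10.2]
tool_rot: [-0.0, 1.0, 0.0, 0.0]
wrist_force: [-0.4, 0.4, -0.1]
grip_width: 0.547
gripper_force: 61.6
```

Request:
{"api": "carry_out", "payload": {
  "plan": [
    [[0, 0, 0.003], 0],
    [[0, 0, 0], 0],
    [[0, 0, 0], 0],
    [[0, 0, 0], 0],
    [[0, 0, 0], 0],
    [[0, 0, 0], 0],
    [[0, 0, 0], 0],
    [[0, 0, 0], 0]
  ]
}}

```text
clock: 23.8
position: [642.2, 97.3, 9.1]
tool_rot: [-0.0, 1.0, 0.0, -0.0]
wrist_force: [-0.1, -0.1, -0.6]
grip_width: 0.547
gripper_force: 61.6
```

Request:
{"api": "carry_out", "payload": {
  "plan": [
    [[0, 0, 0.003], 0],
    [[0, 0, 0], 0],
    [[0, 0, 0], 0],
    [[0, 0, 0], 0],
    [[0, 0, 0], 0],
    [[0, 0, 0], 0],
    [[0, 0, 0], 0],
    [[0, 0, 0], 0]
  ]
}}

```text
clock: 24.6
position: [642.3, 97.3, 9.0]
tool_rot: [-0.0, 1.0, 0.0, 0.0]
wrist_force: [-2.5, -0.2, 5.9]
grip_width: 0.549
gripper_force: 62.1
```

Request:
{"api": "carry_out", "payload": {
  "gripper": -1,
  "plan": [
    [[0, 0, 0], 0],
    [[0, 0, 0], 0],
    [[0, 0, 0], 0],
    [[0, 0, 0], 0],
    [[0, 0, 0], 0],
    [[0, 0, 0], 0],
    [[0, 0, -0.1], 0],
    [[0, 0, -0.25], 0]
  ]
}}

```text
clock: 25.4
position: [640.7, 97.1, 59.6]
tool_rot: [0.0, 1.0, 0.0, -0.003]
wrist_force: [0.6, -0.8, 0.3]
grip_width: 1.002
gripper_force: 0.0
```

Request:
{"api": "carry_out", "payload": {
  "plan": [
    [[0, 0, -0.3], 0],
    [[-0.1, -0.088, -0.15], 0],
    [[-0.199, -0.175, 0], 0],
    [[-0.199, -0.175, 0], 0],
    [[-0.199, -0.175, 0], 0],
    [[-0.199, -0.175, 0], 0],
    [[-0.199, -0.175, 0], 0],
    [[-0.199, -0.175, 0], 0]
  ]
}}

```text
clock: 26.2
position: [446.8, 268.8, 130.0]
tool_rot: [-0.0, 1.0, 0.0, 0.001]
wrist_force: [-0.4, -0.2, 0.8]
grip_width: 1.0
gripper_force: 0.0
```

Request:
{"api": "carry_out", "payload": {
  "plan": [
    [[-0.1, -0.088, 0], 0],
    [[0, 0, 0], 0],
    [[0, 0, 0], 0],
    [[0, 0, 0], 0],
    [[0, 0, 0], 0],
    [[0, 0, 0], 0],
    [[0, 0, 0], 0],
    [[0, 0, 0], 0]
  ]
}}

```text
clock: 27.0
position: [433.1, 280.9, 128.6]
tool_rot: [0.0, 1.0, 0.0, -0.0]
wrist_force: [-0.4, -0.0, 0.8]
grip_width: 0.996
gripper_force: 0.0
```

Run:
```python
from station import *
from h import *
s=capture("scene");t=capture("top");st=sense(); print(np.round(st["position"],1),np.round(st["tool_rot"],3),np.round(st["joint_positions"],2))
np.savez("pics/s8.npz",**s);np.savez("pics/t8.npz",**t)
c=load("t5"); print("dish rim from top",np.round(onplane(c,157.75,279.5,14),1),np.round(onplane(c,157.75,279.5,7),1))
c5=load("s5"); print("pred scene",np.round(proj(c5,onplane(c,157.75,279.5,14)),1))
a=cv2.resize(c5["image"][150:190,130:180],(500,400),interpolation=cv2.INTER_CUBIC)
b=cv2.resize(t["image"][170:230,190:240],(300,360),interpolation=cv2.INTER_CUBIC)
cv2.imwrite("pics/v8.png",np.hstack([a[:360],b]))
```

```text
[433.  281.  128.7] [ 0.  1.  0. -0.] [ 0.5   0.34  1.73 -0.    1.08  2.07]
dish rim from top [433.  281.7  14. ] [432.4 283.5   7. ]
pred scene [153.7 170.4]
```

View pics/v8.png

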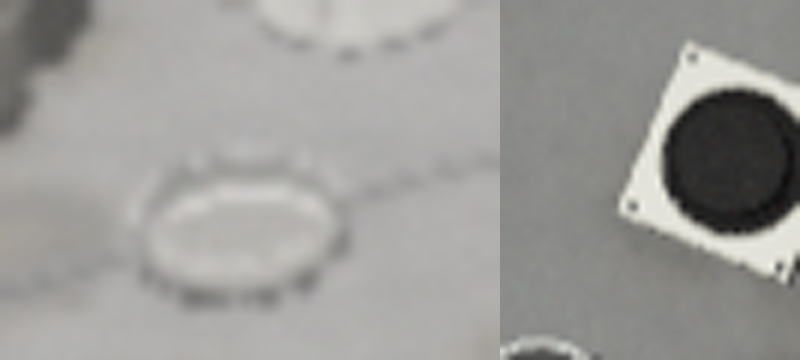

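The lid sits inside holder_50's well: dark disc at right (725,158) within the well outline. The dish in the scene is centred near pixel (154,172), which agrees with the prediction. Going down on the dish.

Request:
{"api": "carry_out", "payload": {
  "plan": [
    [[0, 0, 0.25], 0],
    [[0, 0, 0.25], 0],
    [[0, 0, 0.15], 0],
    [[0, 0, 0.1], 0],
    [[0, 0, 0.06], 0],
    [[0, 0, 0.028], 0],
    [[0, 0, 0.01], 0],
    [[0, 0, 0], 0]
  ]
}}

```text
clock: 27.9
position: [433.3, 281.2, 2.0]
tool_rot: [-0.0, 1.0, 0.0, 0.0]
wrist_force: [-0.2, 0.1, 0.2]
grip_width: 1.004
gripper_force: 0.0
```

Request:
{"api": "carry_out", "payload": {
  "gripper": 1,
  "plan": [
    [[0, 0, 0], 0],
    [[0, 0, 0], 0],
    [[0, 0, 0], 0],
    [[0, 0, 0], 0],
    [[0, 0, 0], 0],
    [[0, 0, 0], 0],
    [[0, 0, 0], 0],
    [[0, 0, 0], 0]
  ]
}}

```text
clock: 28.7
position: [433.4, 281.3, 2.7]
tool_rot: [-0.0, 1.0, 0.0, 0.001]
wrist_force: [-3.7, -2.0, 13.3]
grip_width: 0.707
gripper_force: 61.9
```

Request:
{"api": "carry_out", "payload": {
  "plan": [
    [[0, 0, -0.03], 0],
    [[0, 0, -0.1], 0],
    [[0, 0, -0.2], 0],
    [[0, 0, -0.25], 0],
    [[0, 0, -0.15], 0],
    [[0, 0, 0], 0],
    [[0, 0, 0], 0],
    [[0, 0, 0], 0]
  ]
}}

```text
clock: 29.5
position: [432.5, 280.8, 110.0]
tool_rot: [0.0, 1.0, 0.0, -0.001]
wrist_force: [-0.4, 0.1, -0.9]
grip_width: 0.706
gripper_force: 64.8
```

Run:
```python
from station import *
from h import *
s=capture("scene");st=sense(); print(np.round(st["position"],1),np.round(st["wrist_force"],1),st["grip_width"],st["gripper_force"])
cv2.imwrite("pics/v9.png",cv2.resize(s["image"][80:200,110:260],None,fx=5,fy=5,interpolation=cv2.INTER_CUBIC))
```

```text
[432.5 280.8 109.9] [-0.3 -0.3 -0.3] 0.7045679554109505 64.84663389099296
```

View pics/v9.png

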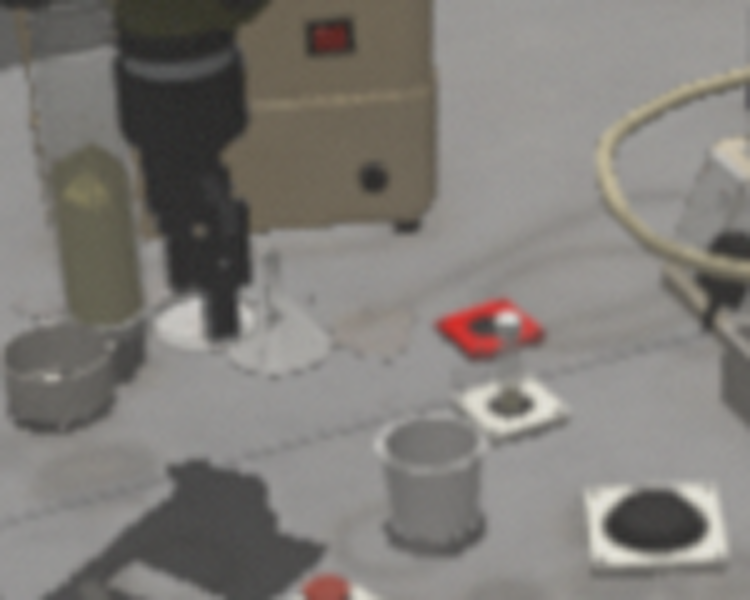

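The dish is lifted level in the fingers at crop (200,320). The lid, at (655,520), is in its well and the vial stands at (510,360). Carrying the dish to holder_64.

Request:
{"api": "carry_out", "payload": {
  "plan": [
    [[0.066, 0.121, 0], 0],
    [[0.132, 0.243, 0], 0],
    [[0.132, 0.243, 0], 0],
    [[0.132, 0.243, 0], 0],
    [[0.132, 0.243, 0], 0],
    [[0.132, 0.243, 0], 0],
    [[0.132, 0.243, 0], 0],
    [[0.132, 0.243, 0], 0]
  ]
}}

```text
clock: 30.35
position: [582.0, 6.2, 110.0]
tool_rot: [-0.0, 1.0, 0.0, -0.001]
wrist_force: [0.6, 0.2, 0.6]
grip_width: 0.71
gripper_force: 64.8
```

Request:
{"api": "carry_out", "payload": {
  "plan": [
    [[0.132, 0.243, 0], 0],
    [[0.132, 0.243, 0], 0],
    [[0.066, 0.123, 0], 0],
    [[0, 0, 0.1], 0],
    [[0, 0, 0.2], 0],
    [[0, 0, 0.1], 0],
    [[0, 0, 0], 0],
    [[0, 0, 0], 0]
  ]
}}

```text
clock: 31.15
position: [631.4, -82.9, 51.2]
tool_rot: [-0.0, 1.0, 0.001, -0.0]
wrist_force: [0.7, -0.2, -0.0]
grip_width: 0.707
gripper_force: 64.9
```

Run:
```python
from station import *
from h import *
st=sense(); print(np.round(st["position"],1),np.round(st["tool_rot"],4),np.round(st["wrist_force"],1),st["grip_width"],st["gripper_force"])
```

```text
[631.4 -82.9  51.2] [-0.e+00  1.e+00  7.e-04 -1.e-04] [ 0.7 -0.2 -0. ] 0.7074821077404098 64.85324398381636
```

Request:
{"api": "carry_out", "payload": {
  "plan": [
    [[0, 0.005, 0.08], 0],
    [[0, 0, 0.1], 0],
    [[0, 0, 0.06], 0],
    [[0, 0, 0.03], 0],
    [[0, 0, 0.016], 0],
    [[0, 0, 0.007], 0],
    [[0, 0, 0.003], 0],
    [[0, 0, 0], 0]
  ]
}}

```text
clock: 31.95
position: [631.5, -84.2, 6.9]
tool_rot: [0.0, 1.0, 0.0, 0.0]
wrist_force: [0.5, 0.3, -1.7]
grip_width: 0.706
gripper_force: 64.9
```

Request:
{"api": "carry_out", "payload": {
  "plan": [
    [[0, 0, 0.003], 0],
    [[0, 0, 0], 0],
    [[0, 0, 0], 0],
    [[0, 0, 0], 0],
    [[0, 0, 0], 0],
    [[0, 0, 0], 0],
    [[0, 0, 0], 0],
    [[0, 0, 0], 0]
  ]
}}

```text
clock: 32.75
position: [631.3, -84.2, 6.1]
tool_rot: [-0.0, 1.0, 0.0, -0.0]
wrist_force: [0.2, -0.4, -0.4]
grip_width: 0.707
gripper_force: 64.9
```

Request:
{"api": "carry_out", "payload": {
  "plan": [
    [[0, 0, 0.003], 0],
    [[0, 0, 0], 0],
    [[0, 0, 0], 0],
    [[0, 0, 0], 0],
    [[0, 0, 0], 0],
    [[0, 0, 0], 0],
    [[0, 0, 0], 0],
    [[0, 0, 0], 0]
  ]
}}

```text
clock: 33.55
position: [631.4, -84.2, 5.9]
tool_rot: [0.0, 1.0, 0.0, 0.0]
wrist_force: [-2.1, 0.7, 5.7]
grip_width: 0.706
gripper_force: 65.4
```

Request:
{"api": "carry_out", "payload": {
  "plan": [
    [[0, 0, 0.002], 0],
    [[0, 0, 0], 0],
    [[0, 0, 0], 0],
    [[0, 0, 0], 0],
    [[0, 0, 0], 0],
    [[0, 0, 0], 0],
    [[0, 0, 0], 0],
    [[0, 0, 0], 0]
  ]
}}

```text
clock: 34.35
position: [631.4, -84.2, 5.9]
tool_rot: [0.0, 1.0, 0.0, 0.0]
wrist_force: [-4.4, 0.5, 8.0]
grip_width: 0.707
gripper_force: 65.8
```

Contact came at the expected height (2.7 + 3 mm). Releasing, then moving clear to check.

Request:
{"api": "carry_out", "payload": {
  "gripper": -1,
  "plan": [
    [[0, 0, 0], 0],
    [[0, 0, 0], 0],
    [[0, 0, 0], 0],
    [[0, 0, 0], 0],
    [[0, 0, 0], 0],
    [[0, 0, 0], 0],
    [[0, 0, -0.1], 0],
    [[0, 0, -0.25], 0]
  ]
}}

```text
clock: 35.15
position: [629.7, -83.9, 56.3]
tool_rot: [-0.001, 1.0, 0.0, -0.003]
wrist_force: [1.2, -0.2, 1.0]
grip_width: 1.001
gripper_force: 0.0
```

Request:
{"api": "carry_out", "payload": {
  "plan": [
    [[0, 0, -0.3], 0],
    [[0, 0, -0.3], 0],
    [[-0.13, 0.22, -0.1], 0],
    [[-0.17, 0.22, 0], 0],
    [[-0.17, 0.22, 0], 0],
    [[-0.17, 0.22, 0], 0],
    [[-0.17, 0.22, 0], 0],
    [[-0.17, 0.22, 0], 0]
  ]
}}

```text
clock: 35.95
position: [483.3, -283.5, 164.3]
tool_rot: [0.0, 1.0, 0.0, 0.001]
wrist_force: [0.1, -0.8, -0.5]
grip_width: 1.001
gripper_force: 0.0
```

Run:
```python
from station import *
from h import *
t=capture("top");st=sense();np.savez("pics/t9.npz",**t); print(np.round(st["position"],1),st["clock"])
cv2.imwrite("pics/t9.png",t["image"])
t0=load("top0"); im=t["image"].astype(int); g=im.mean(2)
def cen(m,u,v,r):
    ys,xs=np.nonzero(m[v-r:v+r+1,u-r:u+r+1]); return (xs.mean()+u-r,ys.mean()+v-r,len(xs)) if len(xs) else None
# bystanders: image difference from start around cup & weigh dish
d=np.abs(im-t0["image"].astype(int)).max(2)
print("cup change",d[228:253,186:214].mean().round(1),"weigh change",d[222:252,326:356].mean().round(1))
z=lambda u,v:np.round(pt(t,u,v),1)
print("stopper",cen(im[...,2]-im[...,1]>50,231,277,8), z(230,279))
# lid / dish heights by range along the row through the well centre
for n,u,v,w in(("lid",229,196,14),("dish",298,199,18)):
    pts=np.array([pt(t,x,y) for y in range(v-w,v+w) for x in range(u-w,u+w) if t["range_z"][y,x]>0])
    k=(pts[:,2]>11)&(pts[:,2]<22); print(n,"n raised",k.sum(),"x",pts[k,0].min().round(1),pts[k,0].max().round(1),"y",pts[k,1].min().round(1),pts[k,1].max().round(1),"z med",np.median(pts[k,2]).round(1),"p5/p95",np.percentile(pts[k,2],[5,95]).round(1))
e=cv2.Canny(t["image"],60,140)
print("vial cap",cen(g>150,161,203,5))
```

```text
[ 480.4 -287.5  164.2] 36.0
cup change 3.8 weigh change 4.8
stopper (np.float64(229.5164835164835), np.float64(279.31868131868134), 91) [432.3  95.8  33.8]
lid n raised 313 x 609.6 680.0 y 62.0 133.3 z med 17.8 p5/p95 [12.2 21.1]
dish n raised 113 x 585.5 676.3 y -128.7 -37.6 z med 14.1 p5/p95 [11.1 19. ]
vial cap (np.float64(159.37179487179486), np.float64(202.12820512820514), 78)
```

Run:
```python
from h import *
t=load("t9");t0=load("top0"); d=cv2.absdiff(t["image"],t0["image"]).max(2)
print("noise elsewhere",d[160:190,330:360].mean().round(1))
for n,u,v,w,z in(("lid",229,196,15,17),("dish",298,199,18,17)):
    m=(d[v-w:v+w+1,u-w:u+w+1]>14).astype(np.uint8); ys,xs=np.nonzero(m)
    P=np.array([onplane(t,x+u-w,y+v-w,z)[:2] for x,y in zip(xs,ys)])
    (c,r)=cv2.minEnclosingCircle(P.astype(np.float32)); print(n,len(P),np.round(c,1),round(2*r,1),"median",np.round(np.median(P,0),1))
    for row in d[v-w:v+w+1:2,u-w:u+w+1:1]: print(''.join('#' if q>20 else '+' if q>10 else '.' for q in row))
g=t["image"].max(2)[181:218,280:317]; print(); 
# tilt of lid from range
w=9;pts=np.array([pt(t,x,y) for y in range(196-w,196+w) for x in range(228-w,228+w)]); pts=pts[pts[:,2]>8]
A=np.c_[pts[:,:2]-pts[:,:2].mean(0),np.ones(len(pts))]; print("lid plane",np.linalg.lstsq(A,pts[:,2],rcond=None)[0].round(3))
```

```text
noise elsewhere 4.3
lid 22 [639.9  96.1] 48.2 median [632.8  88.4]
...............................
...............................
...............................
...............................
............+.++...+...........
.......++.+.....+..............
.......+.++.++..++.....+.......
......++.++..+++.+......+......
.......+++.+.+..++++++..+......
......++++......++.+.+.++......
........++...+.+++....++.......
..........+.+.+..++..++........
.................++............
...............................
...............................
...............................
dish 508 [630.8 -83.1] 66.9 median [630.4 -82.9]
.....................................
.....................................
.....................................
.............+###+++###..............
..........################+..........
........+###################+........
.......#######################.......
......+#######################+......
......#########################......
......#########################......
......#########################......
......+#######################.......
........######################.......
........+###################.........
...........###############+..........
..............+########..............
.....................................
.....................................
.....................................

lid plane [-1.8000e-02 -1.4000e-02  1.8007e+01]
```

All four pieces check out: the dish is centred in its well, the lid's top is flat at about 17 mm, and the vial and stopper are upright. The cup and weighing dish show no change beyond image noise.

```bash
python3 -c "
from station import *
print(sign_off())"
```

```text
the job is handed in; nothing more can be done
None
```

The job is handed in at about 36 s: the vial, stopper, jar lid and glass dish are each set down in their own wells, and the white cup and weighing dish were left where they were.

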